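Switch the seesaw sorting gate and send the stone ball down the other chute

ROBOT

A 7-joint arm with a two-finger parallel gripper is mounted at the origin on a cart in front of the work surface, level with it; the furniture and walls round the work are solid. World frame = base frame: x ahead of the robot, y to its left, z up, the work surface at z = 0. Lengths are in m, angles in rad, forces in N, time in s.
With the tool pointing down it reaches from about 0.4 to 0.875 m from the base axis. Payload 6.5 kg.
Tool frame: the origin (TCP) lies where the fingers leave the gripper's body, on its centre line; the fingertips stand 73 mm ahead of it and the grasp point (between the pads) lies 54 mm ahead of it; z points along the fingers, x is the direction in which the jaws open and shut, and the axes are right-handed (so a half turn about z gives the same grasp; the last joint's range is limited). The gripper opens to 85 mm and grips with 20 to 120 N. Pads are 22 mm wide; open, the fingers measure 114 mm over their backs; the gripper's body (76 mm by 85 mm) begins 54 mm behind the grasp point. The pads swing forward as they close: fully open they stand 13 mm farther back than shut.
Start: joints at [1.036, 0.536, -0.004, 1.538, 0.003, 1.067, -0.071], TCP at [0.294, -0.58, 0.304] pointing down, gripper open.
Joint ranges: [-2.7, 2.7], [-0.37, 2.16], [-1.27, 1.26], [0.24, 2.4], [-1.31, 4.45], [0.19, 1.91], [-2.76, 2.76]. Speed limits (rad/s): [2.39, 2.39, 3.14, 3.14, 3.14, 3.14, 3.14].

INTERFACE

Orientations are given as a unit quaternion [x, y, z, w].
In Python, from station import env, imaging, job_done gives the robot as it stands.
- The arm moves only by the tool carry_out, never from a script. Its argument "series" is a list of rows, each an object with "turn": the turn, a rotation vector about the tool's x, y, z in degrees, a list of three; "delta_pos": the shift along the tool's x, y, z in mm, a list of three; "grip": the closure, from 0 (fully open) to 1 (shut). A call has 1 to 5 rows; each row is the pose to reach, as a shift and turn from the pose commanded when the call began, along the tool's axes at that moment; what a row does not reach only later rows make up. A row lasts 1/12 s, in which the tool goes at most 41.7 mm and 7.16 degrees, less where a joint would pass 70% of its speed; a pose out of reach is approached as far as the arm can. A call with a gripper value outside its range is refused whole. The fingers move at their own pace and stop on an object; "force" is the grip in N (left out, the last holds). Time passes only in rows, so rows that repeat a pose let the fingers close. It gives the time, the measured TCP pose, the force and the opening at its end, in the units of the state.
- env.get_obs(): the state, without advancing time (a new reading comes with each control period).
- imaging.grab_frame(name): name is "side" or "top"; returns (picture, depth): 420x560x3 uint8, red, green, blue; 420x560 float32, m along the optical axis (not along the pixel's ray), 0 where there is no reading.
- imaging.camera_info(name): a dict with "K" (3x3 intrinsics, pixels), "dist" ([k1, k2, p1, p2, k3] as OpenCV has them; the pictures are not rectified), "R" (3x3) and "t" (3): a world point X has camera coordinates R X + t. Camera axes: x right, y down, z forward; pixel columns grow to the right and rows downward; lengths in m; the calibration is good to about 2 mm. A picture is of the moment at which its call begins. camera_info takes no time and is no camera call.
- job_done(): hands the job in, once; it reports no verdict.
The state is a dict: "clock": time; "joint_pos": joint angles; "joint_vel": joint speeds; "tau": joint torques, N m; "position": TCP position; "ee_rot": TCP orientation; "force": force on the tool from outside, world axes, zero at the start; "wrist_torque": the same for the moment, N m; "grip_width": finger opening in m.
Only numpy, scipy, OpenCV 4.12 (cv2) and the standard library are available. Lean on these libraries where they do the work, as an engineer would, in place of code of your own. Each camera call takes 0.05 s, during which the arm holds its last target.

TASK

The seesaw gate of the sorting stand is tipped towards one of its two chutes. With the fingertips, push its raised end down so that the gate rocks over and rests on its other side; then push the waiting stone ball off the feed channel, so that it rolls by itself over the gate and comes to rest at the foot of the chute on the side that was raised at first. Only push: do not lift or carry the ball, do not touch it once it is in the chute, and leave the other things on the bench where they are.

Things in the scene. Friction and masses are not known exactly. Their poses are not given: they have to be found in the camera images.
- stand: wooden sorting stand, 426 mm wide, fixed to the bench. Origin on the bench top, below the middle of the gate; x away from the robot, y left along the gate, z up (yaw within 0.2 rad). In mm: two cheeks 6 thick at x = -34 and +34, tops at z = 108; the gate (|y| < 87) and two chutes lie between them.
- feed_lip (a point): middle of the feed channel's lower edge over the gate (stand x -36, y 0, z 132 mm). The channel runs from here towards the robot along the stand's -x: it rises 0.2 rad to x = -86, then its floor is level at z = 142 to its open end at x = -147. Side walls 48 mm apart inside, 10 mm above the level floor. Ridges 3 mm high cross the floor at x = -112.5 and -87.5
- left_chute (a point): foot of the left chute, on its floor at the end wall (stand x 0, y +205, z 44 mm). The chute is a steel trough 62 mm wide between the cheeks, sloping down to here from y = +95, z = 81 mm at the gate; end wall top z = 96 mm
- right_chute (a point): foot of the right chute, the mirror image (stand x 0, y -205, z 44 mm)
- gate (a joint): tilt of the seesaw gate about a pin along the stand's x axis at z = 95 mm (rad): +0.28 = left end (+y) raised, tipped down to the right; -0.28 = right end raised. It always starts at one of these stops. No spring; it is top-heavy, so past level (0) it falls to the other stop by itself. Pressing the raised end down takes about 1 N
- gate_left (a point): point on the centre line of the gate's trough floor, 70 mm left (+y) of the pivot, 20 mm above the pin's level (height 134 mm when raised, 95 mm when low). The trough is a metal strip 170 mm long in y, 50 mm wide inside, with steel rails 12 mm high along both long sides, open at both ends; a steel weight plate, 60 wide, stands up on the middle of the far rail to z = 160
- gate_right (a point): the same point 70 mm right (-y) of the pivot
- ball_center (a point): centre of the waiting ball: smoothly polished stone (slippery), 40 mm across, 0.06 to 0.12 kg, in the feed channel between the two ridges (stand x -100, y 0, z 162 mm). Pushed along the stand's +x at its centre height with about 1 N it rolls over the ridge, then runs on down to the gate by itself
- sand_block: grey-brown rubbing stone block, 66x79x30 mm, bystander; origin at the centre of its underside
- white_pot: small white plastic pot, 64 mm across, 50 mm high, bystander; origin at the centre of its underside
- offcut_b: rough limestone lump, 60x68x55 mm, bystander; origin at the centre of its underside
- wood_wedge: wooden wedge lying flat, 34x110x26 mm, bystander; origin at the centre of its underside
- brown_beaker: brown beaker, 72 mm across, 98 mm high, bystander; origin at the centre of its underside
Mind the look-alikes: they are no part of the job. Of the things shaped like the part that bears ball_center, the marble one is meant.

How it is judged:
On the way, in this order (a step that is already met when the one before it is completed fails the run):
1. the gate has been rocked over to its other stop while the ball still waits in the feed channel (((distance of gate_left from where it was at the start of the episode above 0.028 m and value of joint gate above 0.24 rad) or (distance of gate_left from where it was at the start of the episode above 0.028 m and value of joint gate below -0.24 rad)) and x of ball_center in the frame of stand below -0.075 m), for 0.2 s.
2. the ball runs over the rocked gate (((distance of gate_left from where it was at the start of the episode above 0.028 m and value of joint gate above 0.24 rad) or (distance of gate_left from where it was at the start of the episode above 0.028 m and value of joint gate below -0.24 rad)) and x of ball_center in the frame of stand between -0.03 and 0.03 m and y of ball_center in the frame of stand between -0.09 and 0.09 m and z of ball_center in the frame of stand below 0.165 m), for 0.04 s.
3. the ball is at the foot of the chute on the gate's low side (((distance of gate_left from where it was at the start of the episode above 0.028 m and value of joint gate above 0.24 rad) or (distance of gate_left from where it was at the start of the episode above 0.028 m and value of joint gate below -0.24 rad)) and ((value of joint gate above 0.24 rad and y of ball_center in the frame of stand below -0.165 m) or (value of joint gate below -0.24 rad and y of ball_center in the frame of stand above 0.165 m))), for 0.2 s.
At the end, for the whole second after the job is handed in: the gate rests at its other stop (beyond 0.24 rad, on the side opposite to the start) and the ball lies at rest at the foot of the chute on that newly lowered side (its centre within 40 mm of the end wall, between the cheeks) (all of step 3 and x of ball_center in the frame of stand between -0.03 and 0.03 m and z of ball_center in the frame of stand below 0.09 m and linear speed of ball below 0.03 m/s); the robot touches nothing.
It fails at once if the ball is lifted (more than 18 mm above where it waited) (height (world z) of ball_center above 0.18 m).
It fails at once if the robot touches the ball in a chute ((y of ball_center in the frame of stand above 0.1 m or y of ball_center in the frame of stand below -0.1 m) and contact force between any of the arm, the fingers and ball above 0.3 N).
It fails at once if another thing on the bench is moved by more than 25 mm (distance of any of sand_block, white_pot, offcut_b, wood_wedge, brown_beaker from where it was at the start of the episode above 0.025 m).
It also fails if it takes over 40 s, if anything falls off the work surface, if the arm or the gripper's body presses on something with over 40 N, if the wrist force passes 120 N, or if a joint passes its speed limit or range.

## Working session

There is one attempt and no reset: what is moved stays moved. The work goes in short steps, Python scripts to look and compute and a tool call to move; the robot and the scene stay as the last step left them, time stands still between calls to the robot, and variables do not carry over. Pictures are saved under pics/ and viewed, and the job is handed in when it is done.

Besides the shell and the picture viewer there is one more tool, called as name(argument=value, ...) on one line, values as JSON. carry_out: Moves the arm, as the interface text tells. Its arguments: {"type":"object","properties":{"series":{"type":"array"},"force":{"type":"number"}},"required":["series"]}

```bash
mkdir -p pics; ls
python3 - <<'E'
from station import env, imaging
import cv2,numpy as np
print(env.get_obs())
for n in("side","top"):
    p,d=imaging.grab_frame(n); cv2.imwrite(f"pics/{n}0.png",p[:,:,::-1]); np.save(f"{n}0_d.npy",d); np.save(f"{n}0_p.npy",p)
    print(imaging.camera_info(n))
E
```

```text
pics
{'clock': 0.0, 'joint_pos': array([ 1.03578652,  0.5371568 , -0.00444509,  1.53888911,  0.00260385,
        1.0672658 , -0.07119644]), 'joint_vel': array([ 5.04140313e-04,  1.97271953e-04, -2.49892053e-04, -3.32200379e-05,
        7.50159185e-04,  4.59291396e-04,  1.82327288e-04]), 'tau': array([-5.44084014e-04, -5.83410966e+01,  1.04790933e+00, -2.59105289e+01,
        1.21378488e-02,  9.66683845e-03,  2.50189011e-06]), 'position': array([ 0.29345204, -0.57942098,  0.30301275]), 'ee_rot': array([ 8.52026339e-01, -5.23498218e-01, -7.60851905e-04, -3.93620739e-04]), 'force': array([-0.68347653,  0.6091246 , -0.93648217]), 'wrist_torque': array([-0.07125785, -0.05437201, -0.00439628]), 'grip_width': 0.08532668426342409}
{'K': array([[436.42561695,   0.        , 270.29262343],
       [  0.        , 436.42561695, 206.9777493 ],
       [  0.        ,   0.        ,   1.        ]]), 'dist': array([0.03057485, 0.        , 0.        , 0.        , 0.        ]), 'R': array([[-0.58727661, -0.80904621, -0.02346068],
       [-0.43950372,  0.34310239, -0.83013085],
       [ 0.67966364, -0.47720538, -0.55707483]]), 't': array([0.19986563, 0.35432949, 0.85422684])}
{'K': array([[449.02116402,   0.        , 279.79494626],
       [  0.        , 449.02116402, 216.653734  ],
       [  0.        ,   0.        ,   1.        ]]), 'dist': array([-0.11200575,  0.        ,  0.        ,  0.        ,  0.        ]), 'R': array([[ 0.00429734, -0.9999867 , -0.00285018],
       [-0.97742833, -0.00359832, -0.21123663],
       [ 0.21122357,  0.00369361, -0.9774308 ]]), 't': array([-0.11658626,  0.52835667,  1.45487673])}
```

View pics/side0.png

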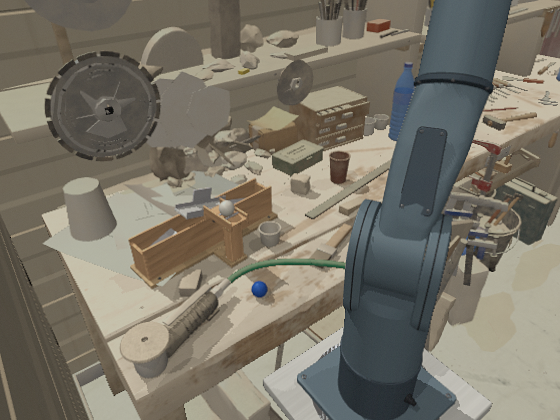

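View pics/top0.png

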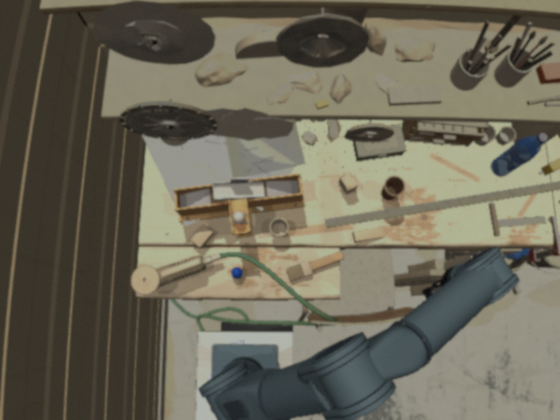

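Run:
```python
import cv2
a=cv2.imread("pics/side0.png")[165:300,120:290]; b=cv2.imread("pics/top0.png")[160:290,160:320]
cv2.imwrite("pics/side0c.png",cv2.resize(a,None,fx=4.6,fy=4.4,interpolation=cv2.INTER_CUBIC)[:600,:800])
cv2.imwrite("pics/top0c.png",cv2.resize(b,None,fx=4.6,fy=4.6,interpolation=cv2.INTER_CUBIC))
```

```text
(no output)
```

View pics/side0c.png

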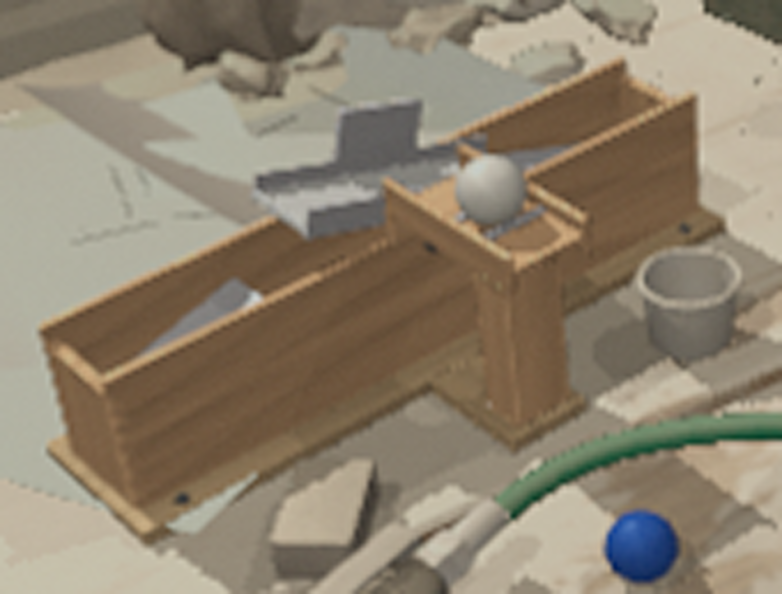

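View pics/top0c.png

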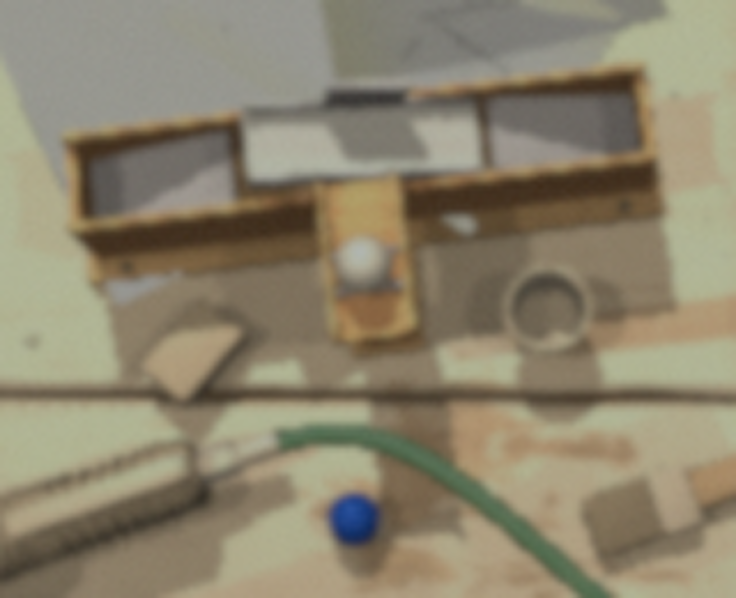

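```bash
cat > h.py <<'E'
import numpy as np,cv2
from station import env,imaging
from scipy.spatial.transform import Rotation as Ro
def ray(n,uv):
    c=imaging.camera_info(n); u=cv2.undistortPoints(np.array([[uv]],float),c["K"],c["dist"])[0,0]
    R=c["R"];return -R.T@c["t"], R.T@np.array([u[0],u[1],1])
def onz(n,uv,z):
    C,d=ray(n,uv); return C+d*(z-C[2])/d[2]
def proj(n,X):
    c=imaging.camera_info(n); return cv2.projectPoints(np.array(X,float).reshape(-1,1,3),cv2.Rodrigues(c["R"])[0],c["t"],c["K"],c["dist"])[0][:,0]
E
python3 - <<'E'
from h import *
for n in ("top","side"): print(n,-imaging.camera_info(n)["R"].T@imaging.camera_info(n)["t"])
P={k:onz("top",v,.108) for k,v in dict(FL=(174.8,189.3),FR=(299.6,174.8),NL=(178.5,209.6),NR=(302.8,193.7)).items()}
for k in P: print(k,P[k].round(4))
print(np.linalg.norm(P['FL']-P['FR']),np.linalg.norm(P['FL']-P['NL']), np.arctan2(*(P['FL']-P['FR'])[:2]),np.arctan2(*(P['NL']-P['NR'])[:2]))
m=sum(P.values())/4;print(m)
# ball two views
S=[]
for n,uv in (("top",(160+363/4.6,160+261/4.6)),("side",(120+491/4.6,165+189/4.4))):
    C,d=ray(n,uv);d/=np.linalg.norm(d);S.append((C,d)); print(n,uv,onz(n,uv,.162), np.load(n+"0_d.npy")[int(uv[1]),int(uv[0])])
A=sum(np.eye(3)-np.outer(d,d) for C,d in S);b=sum((np.eye(3)-np.outer(d,d))@C for C,d in S)
X=np.linalg.solve(A,b);print(X,[np.linalg.norm(np.cross(X-C,d)) for C,d in S])
E
```

```text
top [ 0.20962753 -0.12005725  1.53331731]
side [-0.30748139  0.44777088  0.77469709]
FL [0.6091 0.2338 0.108 ]
FR [ 0.66   -0.1798  0.108 ]
NL [0.5401 0.2177 0.108 ]
NR [ 0.5951 -0.1899  0.108 ]
0.41671475985106804 0.0709228371179877 -0.12224256786633668 -0.13408939535024503
[0.60106244 0.02045154 0.108     ]
top (238.91304347826087, 216.73913043478262) [0.50522619 0.01300782 0.162     ] 1.3835047
side (226.73913043478262, 207.95454545454544) [0.50410697 0.01215857 0.162     ] 1.0795553
[0.50484761 0.01248678 0.16186038] [np.float64(0.0006589771250656426), np.float64(0.0006589771250656253)]
```

```bash
cat >> h.py <<'E'
yaw=0.128
O=np.array([.6035,.0235,0])
def W(p):
    c,s=np.cos(yaw),np.sin(yaw); p=np.array(p)/1000.; return O+np.array([c*p[0]-s*p[1],s*p[0]+c*p[1],p[2]])
E
python3 - <<'E'
from h import *
pts=[(x,y,z) for x in(-37,37) for y in (-213,213) for z in (108,)]
pts+=[(-36,24,132),(-36,-24,132),(-147,24,152),(-147,-24,152),(-147,0,142)]
a=.28
for s in(-85,85):
  for x in (-26,26):
    pts.append((x,s*np.cos(a)-32*np.sin(a),95+s*np.sin(a)+32*np.cos(a)))
pts+=[(26,-30-18,152),(0,70*np.cos(a)-20*np.sin(a),95+70*np.sin(a)+20*np.cos(a)),(-100,0,162)]
for n,(x0,y0,w,h) in (("side",(120,165,170,135)),("top",(160,160,160,130))):
    im=cv2.resize(cv2.imread(f"pics/{n}0.png")[y0:y0+h,x0:x0+w],None,fx=4.4,fy=4.4,interpolation=cv2.INTER_CUBIC)
    for q in proj(n,[W(p) for p in pts]): 
        cv2.circle(im,tuple(int(v) for v in (q-(x0,y0)+.5)*4.4),3,(0,0,255),-1)
    cv2.imwrite(f"pics/{n}1.png",im)
E
```

```text
(no output)
```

View pics/side1.png

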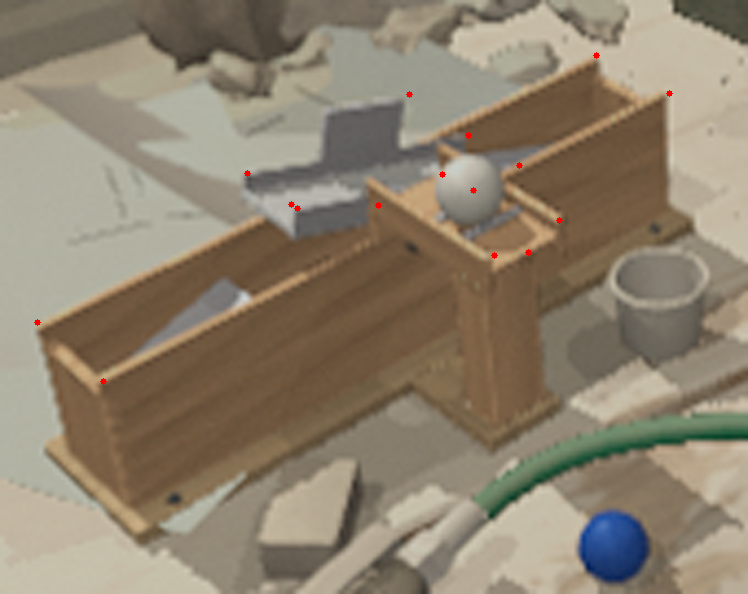

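View pics/top1.png

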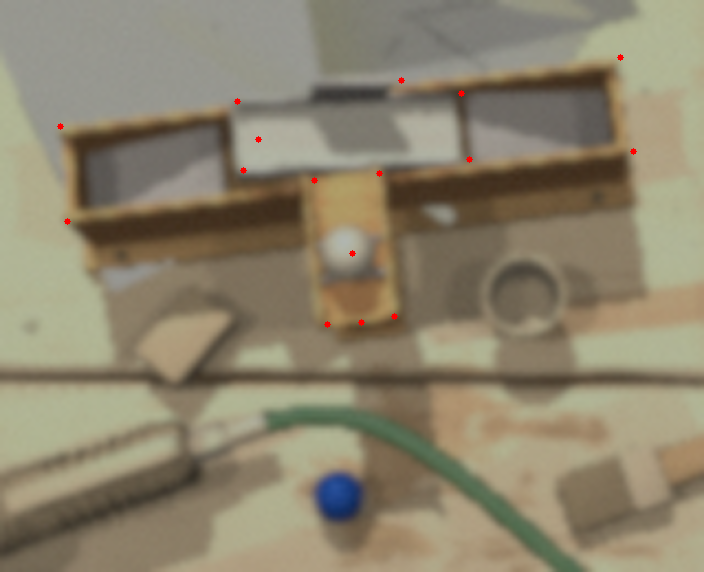

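```bash
sed -i 's/^yaw=.*/yaw=0.124/; s/^O=.*/O=np.array([.602,.0245,0])/' h.py
cat >> h.py <<'E'
def info(*targets):
    o=env.get_obs(); R=Ro.from_quat(o["ee_rot"]); M=R.as_matrix()
    # desired: tool z down, tool x along stand x
    D=np.column_stack([[np.cos(yaw),np.sin(yaw),0],[np.sin(yaw),-np.cos(yaw),0],[0,0,-1]])
    p=o["position"]; c,s=np.cos(yaw),np.sin(yaw); q=p-O
    print("t",round(o["clock"],2),"tcp",p.round(4),"stand mm",(np.array([c*q[0]+s*q[1],-s*q[0]+c*q[1],q[2]])*1000).round(1),"F",o["force"].round(2),"w",round(o["grip_width"],4))
    print("turn to aligned deg",np.degrees((R.inv()*Ro.from_matrix(D)).as_rotvec()).round(2))
    for t in targets: print(t,"delta",(M.T@(W(t)-p)*1000).round(1))
E
python3 -c "
from h import *
info((0,62,300),(0,62,245),(-145,0,228))"
```

```text
t 0.1 tcp [ 0.2935 -0.5795  0.3031] stand mm [-380.9 -561.2  303.1] F [ 0.53 -0.25  1.11] w 0.0853
turn to aligned deg [-5.000e-02  8.000e-02 -7.024e+01]
(0, 62, 300) delta [-457.7 -569.1    3.7]
(0, 62, 245) delta [-457.6 -569.1   58.7]
(-145, 0, 228) delta [-448.3 -411.7   75.7]
```

carry_out(series=[{"turn": [0,0,-7],"delta_pos": [-25,-31,0],"grip": 1},{"turn": [0,0,-14],"delta_pos": [-50,-62,0],"grip": 1},{"turn": [0,0,-21],"delta_pos": [-75,-93,0],"grip": 1},{"turn": [0,0,-28],"delta_pos": [-100,-124,0],"grip": 1},{"turn": [0,0,-35],"delta_pos": [-125,-155,0],"grip": 1}], force=40)

```text
clock: 0.52
position: [0.3757, -0.3964, 0.3036]
ee_rot: [0.971, -0.24, -0.0, -0.0]
force: [1.6, -0.3, -0.6]
grip_width: 0.0256
```

```bash
python3 -c "
from h import *
info((0,62,300),(0,62,245),(-145,0,228))"
```

```text
t 0.52 tcp [ 0.3757 -0.3964  0.3036] stand mm [-276.6 -389.6  303.6] F [ 1.6  -0.34 -0.56] w 0.0256
turn to aligned deg [-1.00e-02  3.00e-02 -3.49e+01]
(0, 62, 300) delta [ -31.6 -528.7    3.6]
(0, 62, 245) delta [ -31.6 -528.7   58.6]
(-145, 0, 228) delta [-115.  -394.9   75.7]
```

carry_out(series=[{"turn": [0,0,-7],"delta_pos": [-3,-39,0],"grip": 1},{"turn": [0,0,-14],"delta_pos": [-6,-78,0],"grip": 1},{"turn": [0,0,-21],"delta_pos": [-9,-117,0],"grip": 1},{"turn": [0,0,-28],"delta_pos": [-12,-156,0],"grip": 1},{"turn": [0,0,-35],"delta_pos": [-15,-195,0],"grip": 1}])

```text
clock: 0.93
position: [0.4543, -0.2175, 0.3038]
ee_rot: [0.998, 0.063, -0.0, 0.0]
force: [1.1, -0.9, -0.8]
grip_width: -0.0003
```

```bash
python3 -c "
from h import *
info((0,62,300),(0,62,245),(-145,0,228))"
```

```text
t 0.93 tcp [ 0.4543 -0.2175  0.3038] stand mm [-176.4 -221.8  303.8] F [ 1.14 -0.9  -0.76] w -0.0003
turn to aligned deg [0.   0.02 0.09]
(0, 62, 300) delta [ 176.9 -283.5    3.7]
(0, 62, 245) delta [ 176.9 -283.5   58.7]
(-145, 0, 228) delta [  31.8 -221.8   75.8]
```

Oriented; now tool x = stand x. Continue to above the raised left end.

carry_out(series=[{"turn": [0,0,0],"delta_pos": [20,-32,0],"grip": 1},{"turn": [0,0,0],"delta_pos": [40,-64,0],"grip": 1},{"turn": [0,0,0],"delta_pos": [60,-96,0],"grip": 1},{"turn": [0,0,0],"delta_pos": [80,-128,0],"grip": 1},{"turn": [0,0,0],"delta_pos": [100,-160,0],"grip": 1}])

```text
clock: 1.35
position: [0.5346, -0.0469, 0.3037]
ee_rot: [0.998, 0.06, -0.0, 0.0]
force: [1.5, -0.4, -1.1]
grip_width: 0.0
```

```bash
python3 -c "
from h import *
info((0,62,300),(0,62,245),(-145,0,228))"
```

```text
t 1.35 tcp [ 0.5346 -0.0469  0.3037] stand mm [-75.7 -62.5 303.7] F [ 1.48 -0.39 -1.15] w 0.0
turn to aligned deg [ 0.01  0.03 -0.26]
(0, 62, 300) delta [  75.1 -124.8    3.6]
(0, 62, 245) delta [  75.2 -124.8   58.6]
(-145, 0, 228) delta [-69.6 -62.2  75.7]
```

carry_out(series=[{"turn": [0,0,0],"delta_pos": [20,-33,0],"grip": 1},{"turn": [0,0,0],"delta_pos": [40,-66,0],"grip": 1},{"turn": [0,0,0],"delta_pos": [60,-100,0],"grip": 1},{"turn": [0,0,0],"delta_pos": [75,-125,30],"grip": 1},{"turn": [0,0,0],"delta_pos": [75,-125,50],"grip": 1}])

```text
clock: 1.77
position: [0.5949, 0.0928, 0.2533]
ee_rot: [0.998, 0.064, 0.001, -0.003]
force: [-1.0, -0.4, -1.5]
grip_width: 0.0001
```

```bash
python3 -c "
from h import *
info((0,62,245),(0,62,180))
for n in ('side','top'):
  p,d=imaging.grab_frame(n); cv2.imwrite(f'pics/{n}2.png',cv2.resize(p[130:300,100:330,::-1],None,fx=3.4,fy=3.4,interpolation=cv2.INTER_CUBIC))
"
```

```text
t 1.77 tcp [0.5949 0.0928 0.2533] stand mm [  1.4  68.7 253.3] F [-1.01 -0.44 -1.48] w 0.0001
turn to aligned deg [-0.31 -0.18  0.23]
(0, 62, 245) delta [-1.5  6.7  8.2]
(0, 62, 180) delta [-1.7  7.  73.2]
```

View pics/side2.png

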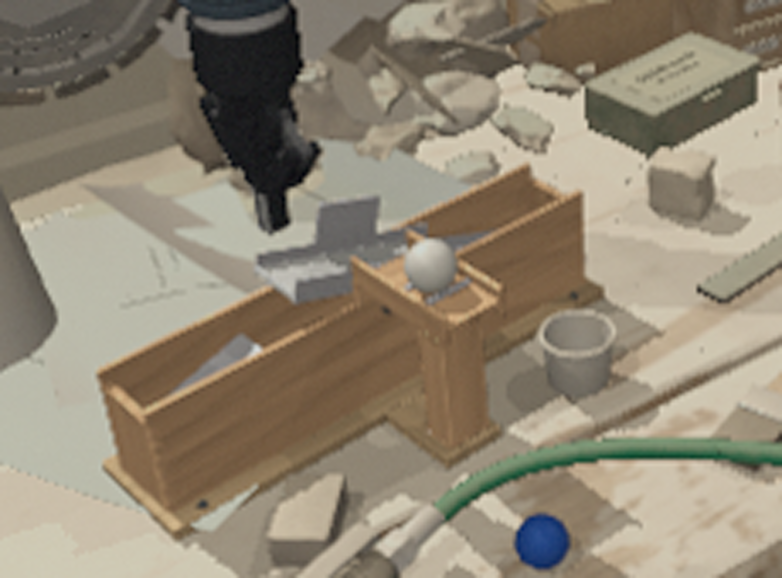

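View pics/top2.png

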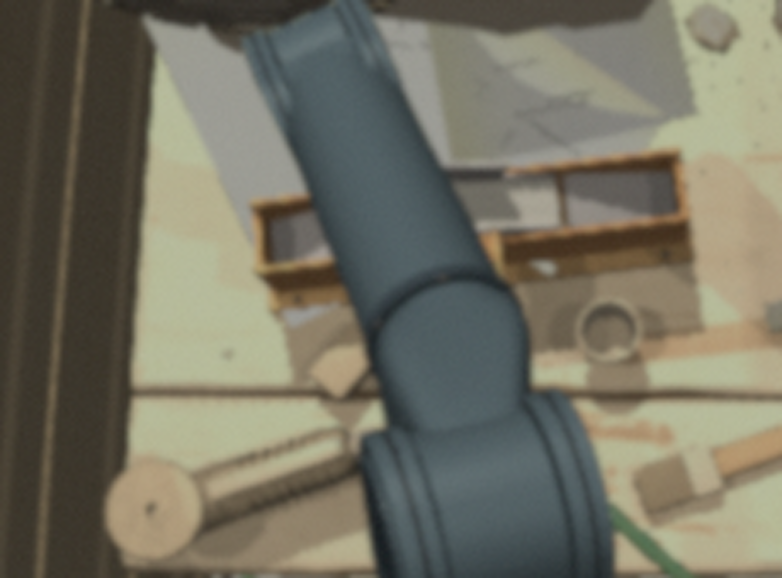

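carry_out(series=[{"turn": [0,0,0],"delta_pos": [-1,5,25],"grip": 1},{"turn": [0,0,0],"delta_pos": [-1,5,38],"grip": 1},{"turn": [0,0,0],"delta_pos": [-1,5,48],"grip": 1},{"turn": [0,0,0],"delta_pos": [-1,5,56],"grip": 1},{"turn": [0,0,0],"delta_pos": [-1,5,62],"grip": 1}])

```text
clock: 2.28
position: [0.5936, 0.0791, 0.1917]
ee_rot: [0.998, 0.059, 0.0, 0.0]
force: [-0.6, 0.2, 0.3]
grip_width: 0.0003
```

```bash
python3 -c "
from h import *
info((0,62,178))
for n in ('side',):
  p,d=imaging.grab_frame(n); cv2.imwrite(f'pics/{n}3.png',cv2.resize(p[130:300,100:330,::-1],None,fx=3.4,fy=3.4,interpolation=cv2.INTER_CUBIC))
"
```

```text
t 2.28 tcp [0.5936 0.0791 0.1917] stand mm [ -1.6  55.2 191.7] F [-0.61  0.16  0.3 ] w 0.0003
turn to aligned deg [ 0.   -0.01 -0.28]
(0, 62, 178) delta [ 1.6 -6.8 13.7]
```

View pics/side3.png

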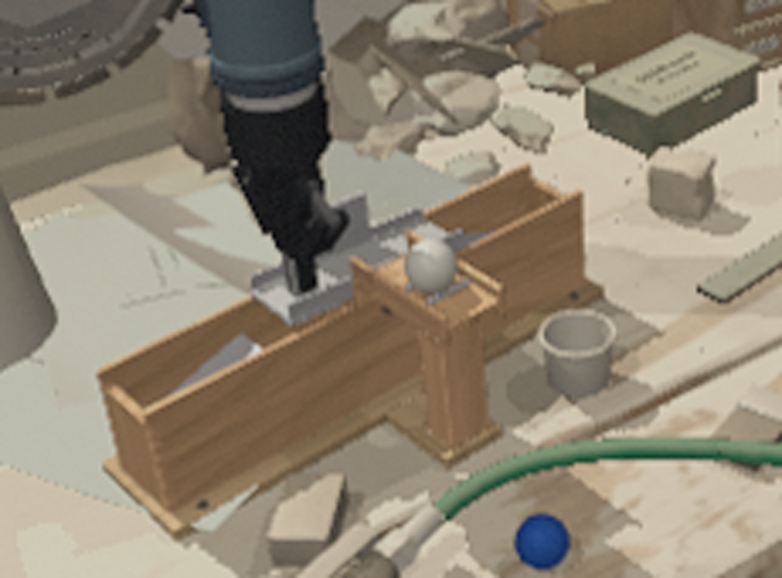

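carry_out(series=[{"turn": [0,0,0],"delta_pos": [1,-3,6],"grip": 1},{"turn": [0,0,0],"delta_pos": [1,-6,11],"grip": 1},{"turn": [0,0,0],"delta_pos": [1,-6,16],"grip": 1},{"turn": [0,0,0],"delta_pos": [1,-6,19],"grip": 1},{"turn": [0,0,0],"delta_pos": [1,-6,19],"grip": 1}])

```text
clock: 2.75
position: [0.5937, 0.0862, 0.173]
ee_rot: [0.998, 0.06, -0.0, -0.0]
force: [-1.9, 0.7, 1.4]
grip_width: -0.0002
```

```bash
python3 -c "
from h import *
info((0,62,178))
for n in ('side',):
  p,d=imaging.grab_frame(n); cv2.imwrite(f'pics/{n}4.png',cv2.resize(p[130:300,100:330,::-1],None,fx=3.4,fy=3.4,interpolation=cv2.INTER_CUBIC))
"
```

```text
t 2.75 tcp [0.5937 0.0862 0.173 ] stand mm [ -0.6  62.2 173. ] F [-1.92  0.69  1.44] w -0.0002
turn to aligned deg [-0.02  0.01 -0.22]
(0, 62, 178) delta [ 0.6  0.2 -5. ]
```

View pics/side4.png

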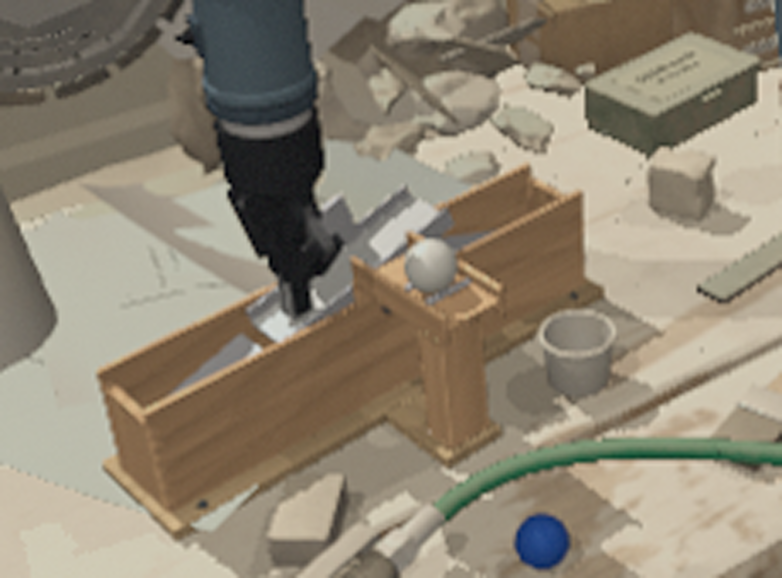

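carry_out(series=[{"turn": [0,0,0],"delta_pos": [0,0,-30],"grip": 1},{"turn": [0,0,0],"delta_pos": [0,0,-65],"grip": 1},{"turn": [0,0,0],"delta_pos": [0,0,-100],"grip": 1},{"turn": [0,0,0],"delta_pos": [-15,0,-130],"grip": 1},{"turn": [0,0,0],"delta_pos": [-50,15,-130],"grip": 1}])

```text
clock: 3.22
position: [0.5507, 0.069, 0.3094]
ee_rot: [0.998, 0.062, 0.007, -0.002]
force: [0.3, 0.8, 1.4]
grip_width: -0.0003
```

```bash
python3 -c "
from h import *
info((-150,0,300),(-150,0,227))
"
```

```text
t 3.22 tcp [0.5507 0.069  0.3094] stand mm [-45.4  50.5 309.4] F [0.26 0.8  1.45] w -0.0003
turn to aligned deg [-0.19 -0.81 -0.04]
(-150, 0, 300) delta [-104.7   50.6    7.7]
(-150, 0, 227) delta [-105.7   50.9   80.7]
```

carry_out(series=[{"turn": [0,0,0],"delta_pos": [-35,17,0],"grip": 1},{"turn": [0,0,0],"delta_pos": [-70,34,0],"grip": 1},{"turn": [0,0,0],"delta_pos": [-105,51,0],"grip": 1},{"turn": [0,0,0],"delta_pos": [-110,51,0],"grip": 1},{"turn": [0,0,0],"delta_pos": [-110,51,0],"grip": 1}])

```text
clock: 3.63
position: [0.441, -0.0006, 0.3029]
ee_rot: [0.998, 0.058, -0.0, 0.001]
force: [0.5, 0.4, 0.5]
grip_width: -0.0001
```

```bash
python3 -c "
from h import *
for n in ('side',):
  p,d=imaging.grab_frame(n); cv2.imwrite(f'pics/{n}5.png',cv2.resize(p[130:300,100:330,::-1],None,fx=3.4,fy=3.4,interpolation=cv2.INTER_CUBIC))
info((-150,0,300),(-150,0,227))
"
```

```text
t 3.68 tcp [0.4428 0.0005 0.3033] stand mm [-160.9   -4.1  303.3] F [-0.07  0.76  0.39] w 0.0004
turn to aligned deg [ 0.05 -0.07 -0.31]
(-150, 0, 300) delta [10.9 -4.2  3.3]
(-150, 0, 227) delta [10.8 -4.2 76.3]
```

View pics/side5.png

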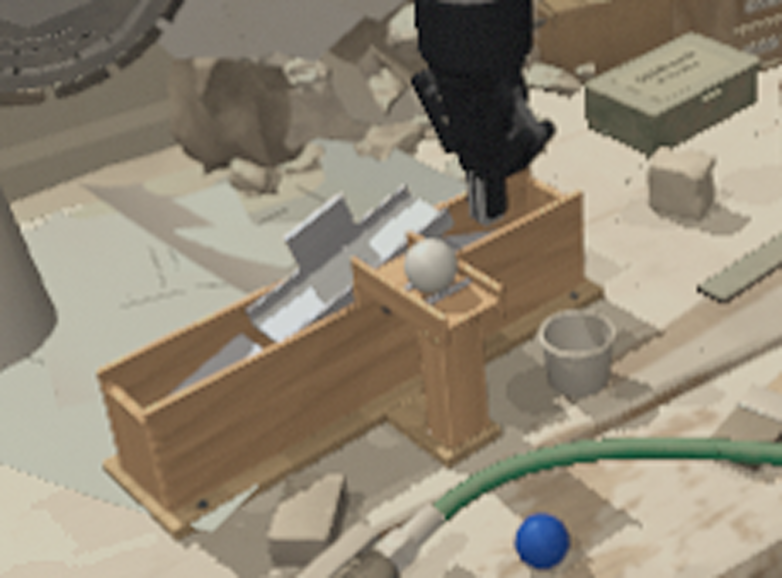

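carry_out(series=[{"turn": [0,0,0],"delta_pos": [8,-4,20],"grip": 1},{"turn": [0,0,0],"delta_pos": [8,-4,45],"grip": 1},{"turn": [0,0,0],"delta_pos": [8,-4,65],"grip": 1},{"turn": [0,0,0],"delta_pos": [8,-4,75],"grip": 1},{"turn": [0,0,0],"delta_pos": [8,-4,75],"grip": 1}])

```text
clock: 4.1
position: [0.4502, 0.0067, 0.2261]
ee_rot: [0.998, 0.061, -0.002, -0.001]
force: [-0.6, 0.5, 0.1]
grip_width: -0.0002
```

```bash
python3 -c "
from h import *
for n in ('side',):
  p,d=imaging.grab_frame(n); cv2.imwrite(f'pics/{n}6.png',cv2.resize(p[160:260,180:280,::-1],None,fx=6,fy=6,interpolation=cv2.INTER_CUBIC))
info((-150,0,227),(-120,0,227))
"
```

```text
t 4.15 tcp [0.4508 0.0067 0.2274] stand mm [-152.3    1.   227.4] F [-0.64 -0.21  0.54] w 0.0002
turn to aligned deg [-0.06  0.07 -0.17]
(-150, 0, 227) delta [2.3 1.  0.4]
(-120, 0, 227) delta [32.3  0.9  0.3]
```

View pics/side6.png

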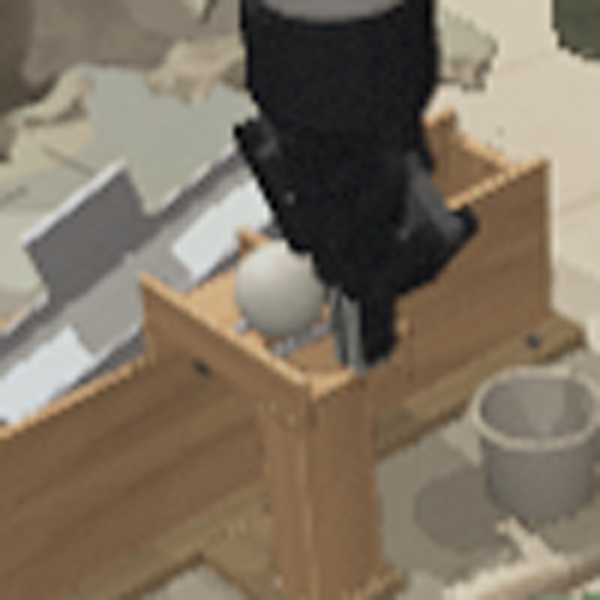

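carry_out(series=[{"turn": [0,0,0],"delta_pos": [6,1,0],"grip": 1},{"turn": [0,0,0],"delta_pos": [12,1,0],"grip": 1},{"turn": [0,0,0],"delta_pos": [17,1,0],"grip": 1},{"turn": [0,0,0],"delta_pos": [21,1,0],"grip": 1},{"turn": [0,0,0],"delta_pos": [25,1,0],"grip": 1}])

```text
clock: 4.57
position: [0.4756, 0.0078, 0.2283]
ee_rot: [0.998, 0.06, -0.0, 0.0]
force: [-7.9, -0.3, 5.5]
grip_width: 0.0001
```

```bash
python3 -c "
from h import *
for n in ('side',):
  p,d=imaging.grab_frame(n); cv2.imwrite(f'pics/{n}7.png',cv2.resize(p[160:260,180:280,::-1],None,fx=6,fy=6,interpolation=cv2.INTER_CUBIC))
info((-100,0,227))
"
```

```text
t 4.62 tcp [0.4759 0.0079 0.2282] stand mm [-127.2   -0.9  228.2] F [ 0.39 -0.09 -0.35] w 0.0001
turn to aligned deg [ 0.01  0.02 -0.26]
(-100, 0, 227) delta [27.2 -1.   1.2]
```

View pics/side7.png

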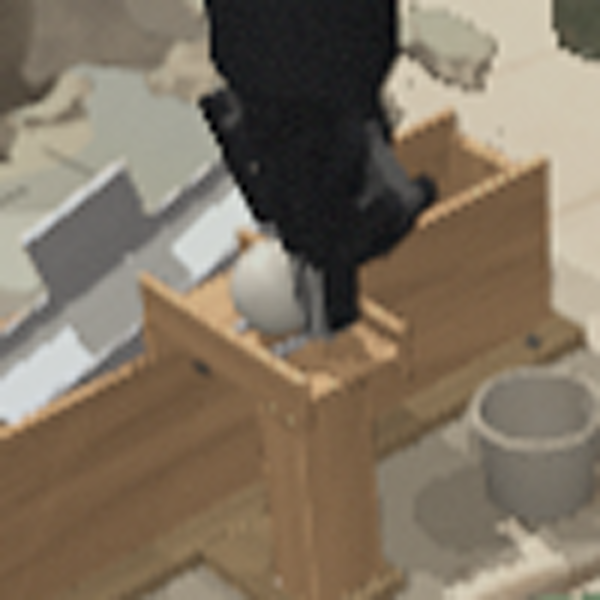

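carry_out(series=[{"turn": [0,0,0],"delta_pos": [-10,0,0],"grip": 1},{"turn": [0,0,0],"delta_pos": [-25,0,0],"grip": 1},{"turn": [0,0,0],"delta_pos": [-37,0,0],"grip": 1},{"turn": [0,0,0],"delta_pos": [-40,0,-25],"grip": 1},{"turn": [0,0,0],"delta_pos": [-40,0,-40],"grip": 1}])

```text
clock: 5.03
position: [0.4335, 0.0029, 0.2684]
ee_rot: [0.998, 0.06, -0.001, 0.0]
force: [1.6, 0.1, -0.4]
grip_width: 0.0
```

```bash
python3 -c "
from h import *
for n in ('side',):
  p,d=imaging.grab_frame(n); cv2.imwrite(f'pics/{n}8.png',cv2.resize(p[160:260,180:280,::-1],None,fx=6,fy=6,interpolation=cv2.INTER_CUBIC))
info((-155,0,270)); print(env.get_obs()['joint_pos'].round(2))
"
```

```text
t 5.08 tcp [0.4357 0.0031 0.271 ] stand mm [-167.6   -0.6  271. ] F [ 1.42 -0.32  2.45] w -0.0002
turn to aligned deg [ 0.06 -0.22 -0.24]
(-155, 0, 270) delta [12.6 -0.7  1.1]
[ 0.34  0.26 -0.52  2.09  0.17  0.83 -0.16]
```

View pics/side8.png

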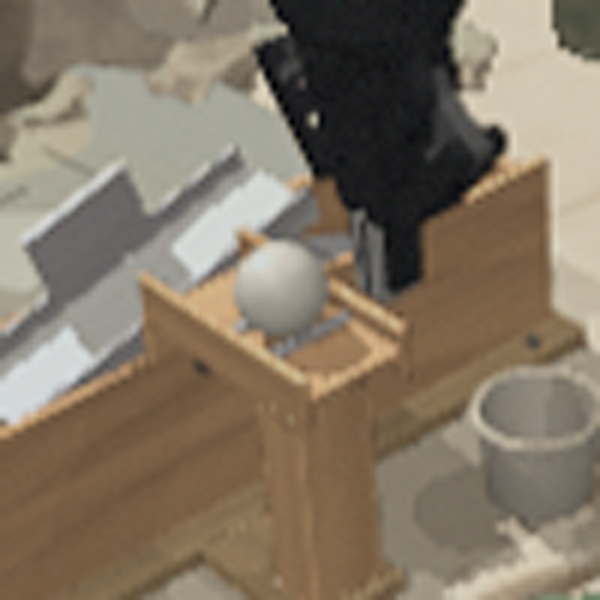

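carry_out(series=[{"turn": [0,0,7],"delta_pos": [0,0,0],"grip": 1},{"turn": [0,0,14],"delta_pos": [0,0,0],"grip": 1},{"turn": [0,0,21],"delta_pos": [0,0,0],"grip": 1},{"turn": [0,0,28],"delta_pos": [0,0,0],"grip": 1},{"turn": [0,0,35],"delta_pos": [0,0,0],"grip": 1}])

```text
clock: 5.5
position: [0.4348, 0.0029, 0.2677]
ee_rot: [0.969, -0.246, 0.0, 0.0]
force: [-0.4, 0.2, -0.2]
grip_width: 0.0004
```

carry_out(series=[{"turn": [0,0,7],"delta_pos": [0,0,0],"grip": 1},{"turn": [0,0,14],"delta_pos": [0,0,0],"grip": 1},{"turn": [0,0,21],"delta_pos": [0,0,0],"grip": 1},{"turn": [0,0,28],"delta_pos": [0,0,0],"grip": 1},{"turn": [0,0,35],"delta_pos": [0,0,0],"grip": 1}])

```text
clock: 5.92
position: [0.4348, 0.003, 0.2676]
ee_rot: [0.85, -0.526, 0.0, 0.0]
force: [-0.6, 0.8, 0.8]
grip_width: 0.0001
```

carry_out(series=[{"turn": [0,0,7],"delta_pos": [0,0,0],"grip": 1},{"turn": [0,0,14],"delta_pos": [0,0,0],"grip": 1},{"turn": [0,0,20],"delta_pos": [0,0,0],"grip": 1},{"turn": [0,0,20],"delta_pos": [0,0,0],"grip": 1}])

```text
clock: 6.25
position: [0.4349, 0.003, 0.2677]
ee_rot: [0.747, -0.665, 0.0, 0.0]
force: [-0.8, 0.3, 0.4]
grip_width: 0.0
```

```bash
python3 -c "
from h import *
for n in ('side',):
  p,d=imaging.grab_frame(n); cv2.imwrite(f'pics/{n}9.png',cv2.resize(p[160:260,180:280,::-1],None,fx=6,fy=6,interpolation=cv2.INTER_CUBIC))
info((-150,0,270),(-150,0,227)); print(env.get_obs()['joint_pos'].round(2))
"
```

```text
t 6.3 tcp [0.435  0.0031 0.2677] stand mm [-168.4   -0.6  267.7] F [-0.35  0.49 -0.64] w 0.0001
turn to aligned deg [ 1.000e-02 -1.000e-02 -9.012e+01]
(-150, 0, 270) delta [ -0.7 -18.4  -2.3]
(-150, 0, 227) delta [ -0.7 -18.4  40.7]
[ 0.11  0.24 -0.25  2.1   0.08  0.81 -1.64]
```

View pics/side9.png

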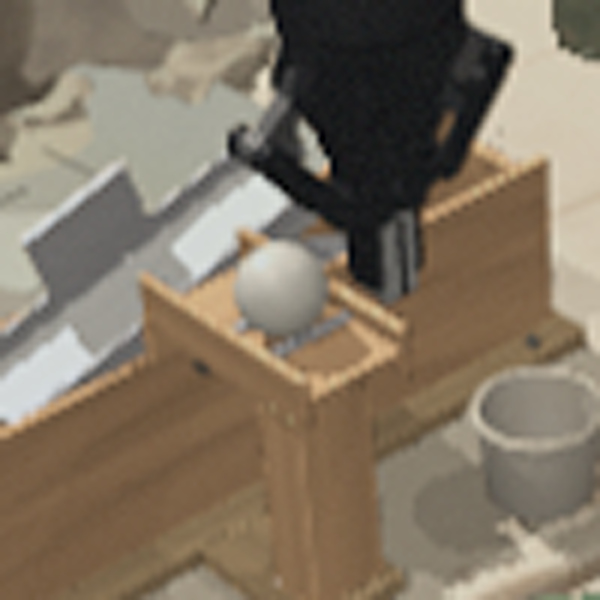

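carry_out(series=[{"turn": [0,0,0],"delta_pos": [0,-15,10],"grip": 1},{"turn": [0,0,0],"delta_pos": [0,-18,28],"grip": 1},{"turn": [0,0,0],"delta_pos": [0,-18,40],"grip": 1},{"turn": [0,0,0],"delta_pos": [0,-22,40],"grip": 1},{"turn": [0,0,0],"delta_pos": [0,-26,40],"grip": 1}])

```text
clock: 6.72
position: [0.461, 0.0061, 0.2276]
ee_rot: [0.749, -0.663, -0.001, 0.0]
force: [0.5, 0.5, 0.7]
grip_width: -0.0002
```

```bash
python3 -c "
from h import *
for n in ('side',):
  p,d=imaging.grab_frame(n); cv2.imwrite(f'pics/{n}10.png',cv2.resize(p[160:260,180:280,::-1],None,fx=6,fy=6,interpolation=cv2.INTER_CUBIC))
info((-105,0,228))
"
```

```text
t 6.77 tcp [0.4625 0.0063 0.2284] stand mm [-140.7   -0.8  228.4] F [ 1.35  0.4  -0.19] w 0.0001
turn to aligned deg [-6.000e-02 -5.000e-02 -9.014e+01]
(-105, 0, 228) delta [ -0.8 -35.7   0.4]
```

View pics/side10.png

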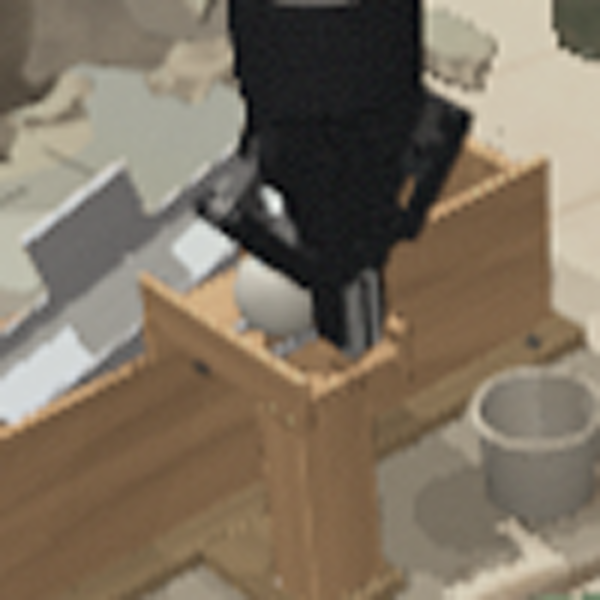

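carry_out(series=[{"turn": [0,0,0],"delta_pos": [-1,-5,3],"grip": 1},{"turn": [0,0,0],"delta_pos": [-1,-9,3],"grip": 1},{"turn": [0,0,0],"delta_pos": [-1,-13,3],"grip": 1},{"turn": [0,0,0],"delta_pos": [-1,-17,3],"grip": 1},{"turn": [0,0,0],"delta_pos": [-1,-21,3],"grip": 1}])

```text
clock: 7.18
position: [0.4823, 0.0097, 0.225]
ee_rot: [0.748, -0.663, -0.0, 0.0]
force: [-0.5, 0.5, -0.3]
grip_width: -0.0003
```

```bash
python3 -c "
from h import *
for n in ('side',):
  p,d=imaging.grab_frame(n); cv2.imwrite(f'pics/{n}11.png',cv2.resize(p[160:260,180:280,::-1],None,fx=6,fy=6,interpolation=cv2.INTER_CUBIC))
info((-105,0,228))
"
```

```text
t 7.23 tcp [0.4833 0.0099 0.2251] stand mm [-1.196e+02  2.000e-01  2.251e+02] F [-0.1   0.27 -0.13] w 0.0004
turn to aligned deg [-6.000e-02 -5.000e-02 -9.023e+01]
(-105, 0, 228) delta [  0.1 -14.6  -2.8]
```

View pics/side11.png

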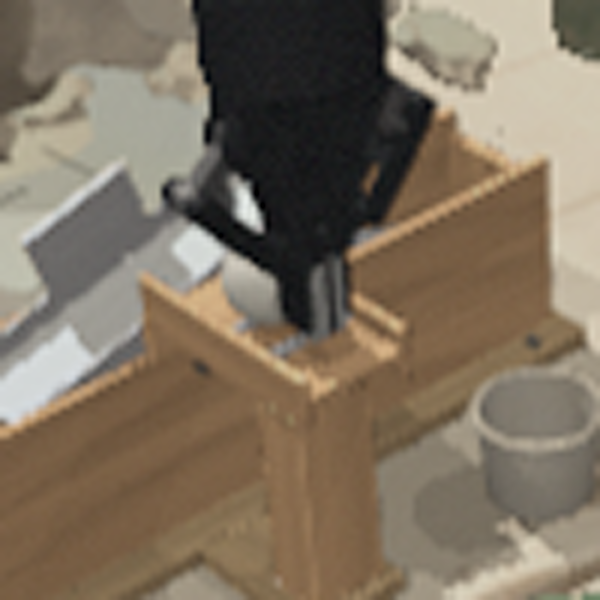

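carry_out(series=[{"turn": [0,0,0],"delta_pos": [0,-4,0],"grip": 1},{"turn": [0,0,0],"delta_pos": [0,-8,0],"grip": 1},{"turn": [0,0,0],"delta_pos": [0,-12,0],"grip": 1},{"turn": [0,0,0],"delta_pos": [0,-15,0],"grip": 1},{"turn": [0,0,0],"delta_pos": [0,-15,0],"grip": 1}])

```text
clock: 7.65
position: [0.4977, 0.0116, 0.2249]
ee_rot: [0.748, -0.663, 0.0, -0.0]
force: [-0.2, -0.2, 0.4]
grip_width: -0.0003
```

```bash
python3 -c "
from h import *
for n in ('side',):
  p,d=imaging.grab_frame(n); cv2.imwrite(f'pics/{n}12.png',cv2.resize(p[160:300,120:290,::-1],None,fx=4.2,fy=4.2,interpolation=cv2.INTER_CUBIC))
info((-105,0,228))
"
```

```text
t 7.7 tcp [0.4973 0.0115 0.2249] stand mm [-1.055e+02  1.000e-01  2.249e+02] F [-0.1   0.68  0.29] w 0.0
turn to aligned deg [-1.000e-02 -1.000e-02 -9.024e+01]
(-105, 0, 228) delta [ 0.1 -0.5 -3.1]
```

View pics/side12.png

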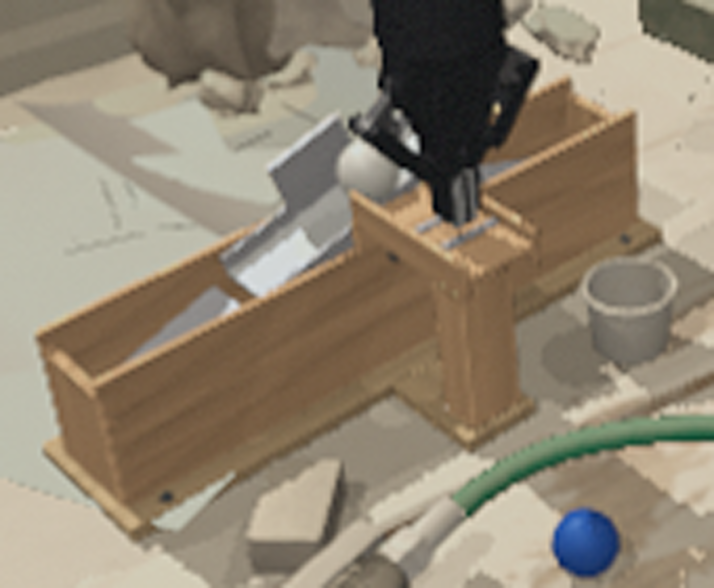

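The ball, at crop pixel (370,165), is off the ridge and onto the gate. I'll retract straight up and back while it rolls.

carry_out(series=[{"turn": [0,0,0],"delta_pos": [0,5,-15],"grip": 1},{"turn": [0,0,0],"delta_pos": [0,15,-40],"grip": 1},{"turn": [0,0,0],"delta_pos": [0,25,-65],"grip": 1},{"turn": [0,0,0],"delta_pos": [0,30,-85],"grip": 1},{"turn": [0,0,0],"delta_pos": [0,30,-85],"grip": 1}])

```text
clock: 8.12
position: [0.4679, 0.0078, 0.3135]
ee_rot: [0.748, -0.664, 0.002, -0.002]
force: [0.4, 0.2, -0.1]
grip_width: -0.0001
```

carry_out(series=[{"turn": [0,0,0],"delta_pos": [0,0,0],"grip": 1},{"turn": [0,0,0],"delta_pos": [0,0,0],"grip": 1},{"turn": [0,0,0],"delta_pos": [0,0,0],"grip": 1},{"turn": [0,0,0],"delta_pos": [0,0,0],"grip": 1},{"turn": [0,0,0],"delta_pos": [0,0,0],"grip": 1}])

```text
clock: 8.53
position: [0.4669, 0.0079, 0.309]
ee_rot: [0.748, -0.663, -0.001, 0.001]
force: [-0.7, 0.5, 0.7]
grip_width: 0.0002
```

carry_out(series=[{"turn": [0,0,0],"delta_pos": [0,0,0],"grip": 1},{"turn": [0,0,0],"delta_pos": [0,0,0],"grip": 1},{"turn": [0,0,0],"delta_pos": [0,0,0],"grip": 1},{"turn": [0,0,0],"delta_pos": [0,0,0],"grip": 1},{"turn": [0,0,0],"delta_pos": [0,0,0],"grip": 1}])

```text
clock: 8.95
position: [0.4672, 0.0079, 0.3099]
ee_rot: [0.748, -0.664, -0.0, 0.0]
force: [-0.2, 0.1, 0.1]
grip_width: 0.0001
```

```bash
python3 -c "
from h import *
for n in ('side',):
  p,d=imaging.grab_frame(n); cv2.imwrite(f'pics/{n}13.png',cv2.resize(p[160:300,120:290,::-1],None,fx=4.2,fy=4.2,interpolation=cv2.INTER_CUBIC))
info((-105,0,228))
"
```

```text
t 9.0 tcp [0.4672 0.0079 0.3099] stand mm [-1.359e+02  2.000e-01  3.099e+02] F [ 0.55 -0.98 -0.3 ] w -0.0
turn to aligned deg [  0.     0.   -90.24]
(-105, 0, 228) delta [  0.1 -30.9  81.9]
```

View pics/side13.png

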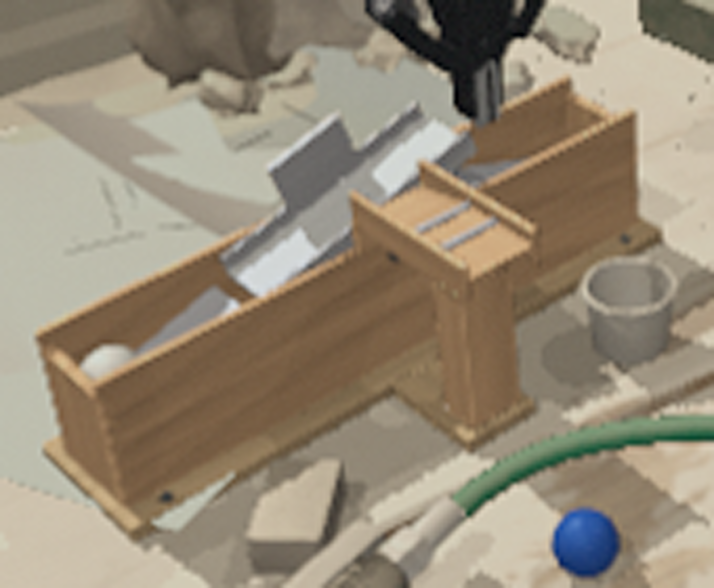

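The ball, at crop pixel (107,360), is at the foot of the left chute, and the gate is still low on the left. I'll wait a little, check it has stopped moving, and hand in.

carry_out(series=[{"turn": [0,0,0],"delta_pos": [0,0,0],"grip": 1},{"turn": [0,0,0],"delta_pos": [0,0,0],"grip": 1},{"turn": [0,0,0],"delta_pos": [0,0,0],"grip": 1},{"turn": [0,0,0],"delta_pos": [0,0,0],"grip": 1},{"turn": [0,0,0],"delta_pos": [0,0,0],"grip": 1}])

```text
clock: 9.42
position: [0.4672, 0.0079, 0.3099]
ee_rot: [0.748, -0.664, 0.0, 0.0]
force: [0.2, -0.3, 0.2]
grip_width: -0.0
```

carry_out(series=[{"turn": [0,0,0],"delta_pos": [0,0,0],"grip": 1},{"turn": [0,0,0],"delta_pos": [0,0,0],"grip": 1},{"turn": [0,0,0],"delta_pos": [0,0,0],"grip": 1},{"turn": [0,0,0],"delta_pos": [0,0,0],"grip": 1},{"turn": [0,0,0],"delta_pos": [0,0,0],"grip": 1}])

```text
clock: 9.83
position: [0.4672, 0.0079, 0.3099]
ee_rot: [0.748, -0.664, -0.0, 0.0]
force: [-0.5, -0.2, -0.8]
grip_width: 0.0002
```

```bash
python3 -c "
from h import *
F=[]
for k in range(2):
  p,d=imaging.grab_frame('side'); F.append(p.astype(int))
  t,dd=imaging.grab_frame('top')
c=lambda f:f[225:265,125:165]
print('diff mean/max',np.abs(c(F[0])-c(F[1])).mean(),np.abs(c(F[0])-c(F[1])).max())
old=cv2.imread('pics/side13.png'); print(proj('side',[W((0,190,66))]), (120+107/4.2,160+360/4.2))
cv2.imwrite('pics/top14.png',cv2.resize(t[130:300,130:330,::-1],None,fx=3.4,fy=3.4,interpolation=cv2.INTER_CUBIC))
info()
"
```

```text
diff mean/max 0.913125 6
[[146.46212002 253.6960572 ]] (145.47619047619048, 245.71428571428572)
t 10.03 tcp [0.4672 0.0079 0.3099] stand mm [-1.359e+02  2.000e-01  3.099e+02] F [-0.28  0.17  0.84] w -0.0002
turn to aligned deg [  0.    -0.   -90.24]
```

View pics/top14.png

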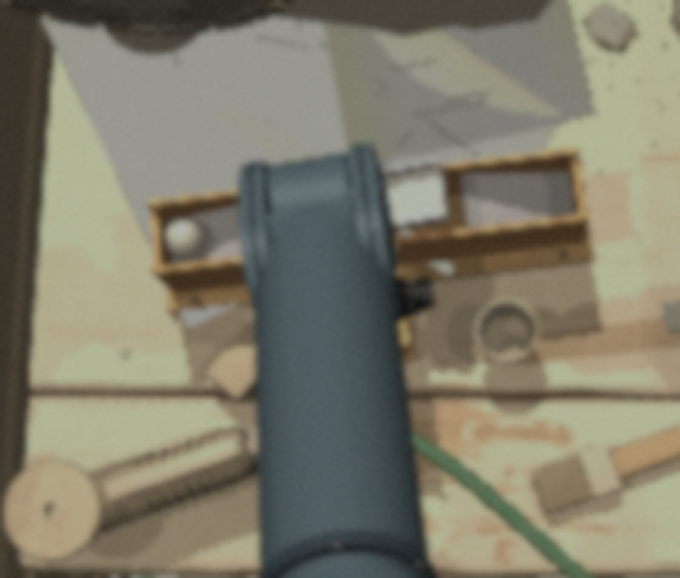

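The ball, at top-crop pixel (184,237), lies still against the left end wall, and the bystanders in view have not moved.

```bash
python3 -c "
from station import job_done
print(job_done())"
```

```text
the job is handed in; nothing more can be done
None
```

I rocked the gate over by pressing its raised left end down. Then I pushed the marble ball over the ridge, and it rolled by itself into the left chute. I handed the job in at about 10 s of the 40 s allowed.

- **Failed first push:** the first attempt, with the backs of the fingers towards the ball, gave a brief contact of about 8 N sideways and 5.5 N upward. It did not get the ball over the ridge. I backed off, turned the gripper 90° and pushed again with the flat finger sides, which worked.
- **Last checks:** both cameras showed the ball at the left end wall, and frames about 0.1 s apart showed no motion there. The gate looked low on the left in the last side picture, about 1 s before hand-in. The arm was clear, with the tips about 0.24 m above the bench and no contact force beyond noise.
- **Bystanders:** the ones I could see had not visibly shifted. I judged this by eye and did not measure it.
- **Small disagreement:** the visible top of the ball sat about 8 pixels above where I projected its centre. I put that down to the cheek hiding its lower half.

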